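# Find the clock with a movement by its weight and show its dial

## Robot

A 7-joint arm with a two-finger parallel gripper is mounted at the origin on the work surface. World frame = base frame: x ahead of the robot, y to its left, z up, the work surface at z = 0. Lengths are in m, angles in rad, forces in N, time in s.
With the tool pointing down it reaches from about 0.4 to 0.9 m from the base axis. Payload 5.6 kg.
Tool frame: the origin (TCP) lies midway between the tips of the shut fingers; the grasp point (between the pads) lies 19 mm behind it; z points along the fingers, y is the line along which they close (so a half turn about z gives the same grasp; the last joint's range is limited). The gripper opens to 92 mm and grips with 3 to 60 N. Pads are 20 mm wide; open, the fingers measure 128 mm over their backs; the gripper's body (75 mm by 189 mm) begins 69 mm behind the grasp point.
Start: joints at [-1.221, 0.468, -0.012, 1.603, 0.006, 1.071, -0.056], TCP at [0.249, 0.6, 0.215] pointing down, gripper open.
Joint ranges: [-2.53, 2.53], [-0.31, 2.02], [-1.57, 1.55], [0.28, 2.44], [-1.29, 4.43], [0.15, 1.84], [-2.92, 2.92]. Speed limits (rad/s): [2.57, 2.57, 3.14, 3.14, 3.14, 3.14, 3.14].

## Interface

Orientations are given as a unit quaternion [w, x, y, z].
In Python, from cell import robot, eyes gives the robot as it stands. Calls block until the motion is done:
- robot.move_ptp(position, orientation): joint-space move of the TCP to a pose.
- robot.movel(position, vel=0.15, rot=None, stop_force=None): straight line of the TCP; rot=None keeps the orientation; vel is the mean speed in m/s. With stop_force (N) it stops when the force on the tool has changed by that much, and returns True; else False.
- robot.move_j(angles): joint-space move.
- robot.release() and robot.grasp(force=None): open the fingers fully, or close them until they stop; force is the grip in N (None keeps the last).
- robot.sleep(seconds).
- robot.ik(position, orientation): joint angles nearest the present ones, or None.
- robot.get_state(): the state.
- eyes.camera(name): name is "scene" or "top" or "wrist"; returns a dict with "pixels" (480x640x3 uint8, red, green, blue), "vertical_fov" (degrees; the focal length in pixels is half the picture's height over the tangent of half this angle, whatever the lens; pixels are square), "cx", "cy" (the principal point, pixels), "R" (3x3) and "t" (3): a world point X has camera coordinates R X + t; the wrist camera has in their place "mount" (4x4, takes a point from camera to tool coordinates, whose origin is the TCP and whose axes are the flange's). Camera axes: x right, y down, z forward; pixel columns grow to the right and rows downward; lengths in m; the calibration is good to about 2 mm. A picture is of the moment at which its call begins: read the wrist's pose just before it. There is no depth.
A pose or a line that the arm cannot do raises robot.IKError and nothing moves.
- robot.close_job(): hands the job in; it is judged then, once.
The state is a dict: "clock": time; "qpos": joint angles; "dq": joint speeds; "joint_torque": joint torques, N m; "position": TCP position; "eef_rot": TCP orientation; "contact_force": force on the tool from outside, world axes, zero at the start; "ft_torque": the same for the moment, N m; "width": finger opening in m; "grasp_force": force on a finger pad.
Only numpy, scipy, OpenCV 4.12 (cv2) and the standard library are available. Lean on these libraries where they do the work, as an engineer would, in place of code of your own. Each camera call takes 0.05 s, during which the arm holds its last target. There are 200 camera calls.

## Task

Three travel clocks that look alike stand on edge in the black rack, but only one still has its movement in it and so is clearly heavier: working from the rack's right-hand end as the robot sees it, lift each in turn by about a centimetre to feel its weight and let it back down into its own pocket (the last may stay up if it is the one). Then draw the heavy one out, tip it back so that its dial faces half upwards (about 45 degrees, towards any side), and hold it over the middle of the green mat, its centre about 20 cm above the bench. Finish while still holding it there, steady, with the two empty clocks standing in their own pockets and the other things on the bench left alone.

Things in the scene. Friction and masses are not known exactly. Their poses are not given: they have to be found in the camera images.
- rack: fixed black rack, 70 (x) by 330 (y) by 40 mm high, origin at the centre of its underside on the bench. Three open pockets in a row, centred at y = -105 (the robot's right), 0, +105 mm, each 28 (x) by 84 (y) and 32 mm deep (floor 8 mm above the bench). The dials face along its +x, away from the robot. A clock lifted by up to 25 mm is still guided by its pocket
- clock_a_center (a point): centre of one of three look-alike round steel travel clocks, 80 mm in diameter, 24 mm thick, flat faces, on edge in the rack's pockets in any order, centre 48 mm above the bench. x points out of the white dial, z (up in the rack) to the brass crown, 10 mm wide and 8 mm tall, on top of the rim. The one with a movement weighs about 420 g, the two empty ones about 130 g (all within a tenth); the names do not tell which
- clock_b_center (a point): centre of one of three look-alike round steel travel clocks, 80 mm in diameter, 24 mm thick, flat faces, on edge in the rack's pockets in any order, centre 48 mm above the bench. x points out of the white dial, z (up in the rack) to the brass crown, 10 mm wide and 8 mm tall, on top of the rim. The one with a movement weighs about 420 g, the two empty ones about 130 g (all within a tenth); the names do not tell which
- clock_c_center (a point): centre of one of three look-alike round steel travel clocks, 80 mm in diameter, 24 mm thick, flat faces, on edge in the rack's pockets in any order, centre 48 mm above the bench. x points out of the white dial, z (up in the rack) to the brass crown, 10 mm wide and 8 mm tall, on top of the rim. The one with a movement weighs about 420 g, the two empty ones about 130 g (all within a tenth); the names do not tell which
- clock_a: the same clock as clock_a_center, its origin at the lowest point of the rim, 40 mm below the centre, same axes
- clock_b: the same clock as clock_b_center, its origin at the lowest point of the rim, 40 mm below the centre, same axes
- clock_c: the same clock as clock_c_center, its origin at the lowest point of the rim, 40 mm below the centre, same axes
- mat: fixed green work mat, 160 mm (x) by 200 mm (y), 3 mm thick, origin at the centre of its underside on the bench
- bottle: red dropper bottle with a white cap, 34 mm across, 90 mm high, standing loose; leave alone. Origin at the centre of its underside
- tray: blue divided parts tray, 90 by 130 by 22 mm, loose; leave alone. Origin at the centre of its underside
- jar: pale milky glass jar with a lid, 64 mm across, 55 mm high, loose; leave alone. Origin at the centre of its underside
- bezel: flat steel ring, 60 mm across, 6 mm high, loose; leave alone. Origin at the centre of its underside
Things that resemble listed ones, but are neither listed nor needed, are in the scene too. Leave any red look-alike of the clock_b alone.

How it is judged:
On the way, in this order (a step that is already met when the one before it is completed fails the run):
1. the clock in the right-hand pocket is lifted to feel its weight (((height (world z) of clock_a_center above 0.052 m and y of clock_a_center in the frame of rack below -0.06 m and horizontal distance between clock_a_center and rack below 0.13 m and contact force between clock_a and the fingers above 0.5 N) or (height (world z) of clock_b_center above 0.052 m and y of clock_b_center in the frame of rack below -0.06 m and horizontal distance between clock_b_center and rack below 0.13 m and contact force between clock_b and the fingers above 0.5 N) or (height (world z) of clock_c_center above 0.052 m and y of clock_c_center in the frame of rack below -0.06 m and horizontal distance between clock_c_center and rack below 0.13 m and contact force between clock_c and the fingers above 0.5 N))), for 0.2 s.
2. the clock in the middle pocket is lifted to feel its weight (((height (world z) of clock_a_center above 0.052 m and y of clock_a_center in the frame of rack between -0.05 and 0.05 m and horizontal distance between clock_a_center and rack below 0.13 m and contact force between clock_a and the fingers above 0.5 N) or (height (world z) of clock_b_center above 0.052 m and y of clock_b_center in the frame of rack between -0.05 and 0.05 m and horizontal distance between clock_b_center and rack below 0.13 m and contact force between clock_b and the fingers above 0.5 N) or (height (world z) of clock_c_center above 0.052 m and y of clock_c_center in the frame of rack between -0.05 and 0.05 m and horizontal distance between clock_c_center and rack below 0.13 m and contact force between clock_c and the fingers above 0.5 N))), for 0.2 s.
3. the clock in the left-hand pocket is lifted to feel its weight (((height (world z) of clock_a_center above 0.052 m and y of clock_a_center in the frame of rack above 0.06 m and horizontal distance between clock_a_center and rack below 0.13 m and contact force between clock_a and the fingers above 0.5 N) or (height (world z) of clock_b_center above 0.052 m and y of clock_b_center in the frame of rack above 0.06 m and horizontal distance between clock_b_center and rack below 0.13 m and contact force between clock_b and the fingers above 0.5 N) or (height (world z) of clock_c_center above 0.052 m and y of clock_c_center in the frame of rack above 0.06 m and horizontal distance between clock_c_center and rack below 0.13 m and contact force between clock_c and the fingers above 0.5 N))), for 0.2 s.
4. the heavy clock is drawn clear of the rack (height (world z) of clock_a_center above 0.09 m), for 0.1 s.
At the end, for the whole second after the job is handed in: the heavy clock is held still by the fingers, clear of the rack, centre 140 to 360 mm above the bench and within 60 mm of the mat's centre seen from above, dial facing 25 to 65 degrees from straight up; the empty clocks are upright (12 degrees) within 12 mm of where they began (height (world z) of clock_a_center between 0.14 and 0.36 m and horizontal distance between clock_a_center and mat below 0.06 m and angle between clock_a_center's own x axis and vertical between 0.44 and 1.13 rad and contact force between clock_a and the fingers above 1 N and linear speed of each of clock_a, clock_b, clock_c below 0.03 m/s and contact force between clock_a and rack below 0.1 N and distance of each of clock_b_center, clock_c_center from where it was at the start of the episode below 0.012 m and angle between clock_b_center's own x axis and vertical between 1.35 and 1.79 rad and angle between clock_c_center's own x axis and vertical between 1.35 and 1.79 rad); the arm keeps its last pose, push and grip.
It fails at once if a bystander (bottle, tray, jar, steel ring) is moved by more than 30 mm (distance of any of bottle, tray, jar, bezel from where it was at the start of the episode above 0.03 m).
It also fails if it takes over 59 s, if anything falls off the work surface, if the arm or the gripper's body presses on something with over 40 N, if the wrist force passes 120 N, or if a joint passes its speed limit or range.

## Working session

There is one attempt and no reset: what is moved stays moved. The work goes in short steps, each a Python script; the robot and the scene stay as the last script left them, time stands still between calls to the robot, and variables do not carry over. Pictures are saved under pics/ and viewed, at most 10 in all, crops included, and the job is handed in when it is done.

```bash
mkdir -p pics; ls; python3 - <<'E'
from cell import robot, eyes
import cv2, json, numpy as np
for n in ["scene","top"]:
    c=eyes.camera(n); cv2.imwrite(f"pics/{n}0.png",c["pixels"][:,:,::-1])
    print(n,{k:(np.array(v).round(4).tolist()) for k,v in c.items() if k!="pixels"})
print({k:np.round(v,3).tolist() for k,v in robot.get_state().items()})
E
```

```text
pics
scene {'vertical_fov': 56.1759, 'cx': 315.8718, 'cy': 239.5131, 'R': [[-0.213, 0.9769, -0.0171], [0.7397, 0.1499, -0.656], [-0.6383, -0.1524, -0.7546]], 't': [0.1678, -0.3829, 1.4147]}
top {'vertical_fov': 52.0016, 'cx': 321.1128, 'cy': 243.4459, 'R': [[0.0154, -0.9996, -0.0255], [-0.9959, -0.0131, -0.09], [0.0896, 0.0268, -0.9956]], 't': [-0.0151, 0.5872, 1.2571]}
{'clock': 0.1, 'qpos': [-1.221, 0.468, -0.012, 1.604, 0.006, 1.071, -0.056], 'dq': [-0.001, -0.004, 0.0, -0.002, 0.001, 0.0, 0.001], 'joint_torque': [0.001, -52.165, -0.012, -24.437, -0.057, 0.014, 0.0], 'position': [0.249, 0.6, 0.214], 'eef_rot': [-0.0, 0.195, 0.981, -0.001], 'contact_force': [-0.216, 0.359, 1.466], 'ft_torque': [0.032, -0.049, 0.002], 'grasp_force': 0.0, 'width': 0.092}
```

View pics/scene0.png

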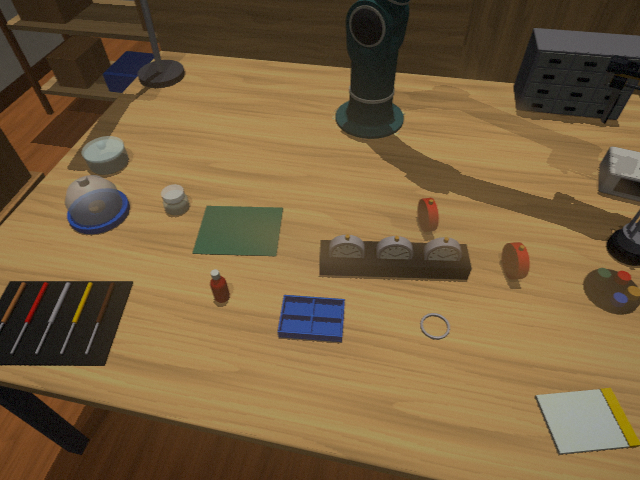

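View pics/top0.png

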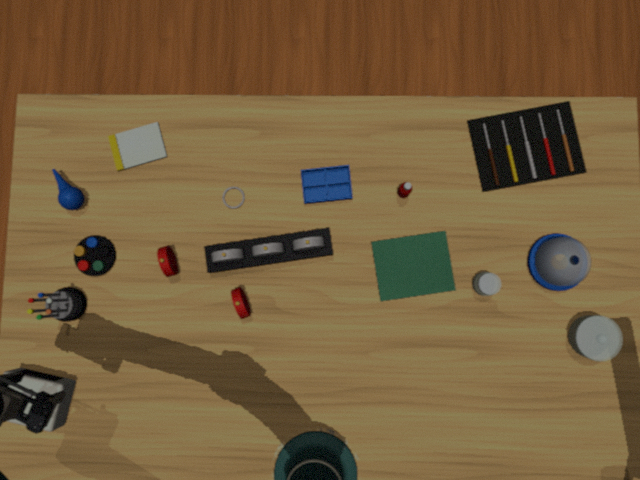

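Scene view: the white-dialled clocks are in the black rack at (347,248), (396,248) and (443,248). The robot's right is image left here. In the top view they are at (308,242), (267,249) and (227,255), with the right-hand end at (308,242), and the mat centre is at (413,266).

What could be mistaken for a clock: the red ones at top (168,262) and (241,303), scene (515,260) and (428,213). Those stay untouched; the three white and steel clocks in the rack match the description.

```bash
cat > h.py <<'E'
from cell import robot, eyes
import cv2, numpy as np
from scipy.optimize import minimize
from scipy.spatial.transform import Rotation as Rn
def proj(c,X):
    f=240/np.tan(np.radians(c["vertical_fov"]/2)); P=np.atleast_2d(X)@np.array(c["R"]).T+np.array(c["t"])
    return f*P[:,:2]/P[:,2:]+[c["cx"],c["cy"]]
def rack2w(p,X):
    X=np.atleast_2d(X); c,s=np.cos(p[2]),np.sin(p[2])
    return np.c_[p[0]+c*X[:,0]-s*X[:,1],p[1]+s*X[:,0]+c*X[:,1],X[:,2]]
E
python3 - <<'E'
from h import *
import json
T=eyes.camera("top"); S=eyes.camera("scene")
def blob(mask,uv):
    n,l=cv2.connectedComponents(mask.astype(np.uint8)); return (l==l[uv[1],uv[0]])
def sil(cam,X):
    m=np.zeros((1920,2560),np.uint8); h=cv2.convexHull(((proj(cam,X)+.5)*4-.5).astype(np.float32)).round().astype(int)
    cv2.fillConvexPoly(m,h,1); return cv2.resize(m.astype(np.float32),(640,480),interpolation=cv2.INTER_AREA)
def box(a,b,h): return np.array([[x,y,z] for x in(-a,a) for y in(-b,b) for z in(0,h)])
def fit(B,masks,p0):
    def cost(p): return sum(np.abs(sil(c,rack2w(p,B))-m).sum() for c,m in masks)
    best=min((minimize(cost,p0,method="Nelder-Mead",options=dict(initial_simplex=np.array(p0)+s*np.array([[0,0,0],[.02,0,0],[0,.02,0],[0,0,.08]]))) for s in(1,-1)),key=lambda r:r.fun)
    return best.x,best.fun
def hull(m):
    o=np.zeros(m.shape,np.uint8); cv2.fillConvexPoly(o,cv2.convexHull(cv2.findNonZero(m.astype(np.uint8))),1); return o.astype(np.float32)
g=lambda c:c["pixels"].astype(int)
a=g(T); dark=blob(a.max(2)<70,(290,258)); print("dark",dark.sum())
gm=lambda a:(a[...,1]>a[...,0]*1.25)&(a[...,1]>a[...,2]*1.05)
mt=blob(gm(a),(413,266)); ms=blob(gm(g(S)),(240,230)); print(mt.sum(),ms.sum())
def guess(uv):
    f=lambda p: ((proj(T,[[p[0],p[1],.02]])[0]-uv)**2).sum()
    return minimize(f,[.5,0],method="Nelder-Mead").x
pr,fr=fit(box(.035,.165,.04),[(T,hull(dark))],[*guess([269,250]),.1])
pm,fm=fit(box(.08,.1,.003),[(T,hull(mt)),(S,hull(ms))],[*guess([413,266]),.1])
print("rack",pr,fr,"mat",pm,fm)
json.dump(dict(rack=list(pr),mat=list(pm)),open("pose.json","w"))
V=[]
for c,(u,v) in((T,(268,250)),(S,(395,255))):
    im=cv2.resize(c["pixels"][v-50:v+50,u-95:u+95,::-1],None,fx=4,fy=4,interpolation=cv2.INTER_CUBIC)
    def draw(X,col): cv2.polylines(im,[((proj(c,X)-[u-95,v-50]+.5)*4).astype(int)],True,col,1)
    draw(rack2w(pr,[[x,y,.04] for x,y in((-.035,-.165),(.035,-.165),(.035,.165),(-.035,.165))]),(0,255,255))
    t=np.linspace(0,6.28,40)
    for yy in(-.105,0,.105):
        for x in (-.012,.012): draw(rack2w(pr,np.c_[0*t+x,yy+.04*np.cos(t),.048+.04*np.sin(t)]),(0,0,255) if x>0 else (0,255,0))
    V.append(im)
im=np.vstack(V)[:, :]; im=cv2.resize(im,(570,600)); cv2.imwrite("pics/fit.png",im)
E
```

```text
dark 2620
4412 305032
rack [0.56860934 0.12982722 0.162715  ] 94.9375 mat [ 0.5348795  -0.24819993  0.16344037] 303310.625
```

View pics/fit.png

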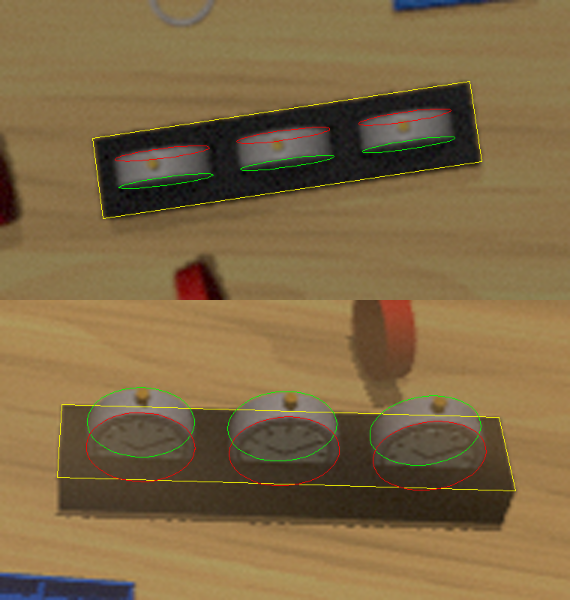

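Top half of the crop: the rack outline and the three clock outlines sit on the steel clocks and brass crowns. Bottom half: the dials match too, and only the red decoy lies outside the rack. The fit is good, so next I check the IK and lift the right-hand clock.

```bash
cat >> h.py <<'E'
import json
try:
    P=json.load(open("pose.json")); rack,mat=P["rack"],P["mat"]
except FileNotFoundError: pass
def quat(tilt=0,sign=1,yaw=None):
    yaw=rack[2] if yaw is None else yaw
    y=np.array([np.cos(yaw),np.sin(yaw),0]); z=np.array([0,0,-1.]); y1=y*sign
    R0=Rn.from_matrix(np.c_[np.cross(y1,z),y1,z])
    return (Rn.from_rotvec(-tilt*np.array([-np.sin(yaw),np.cos(yaw),0]))*R0).as_quat(scalar_first=True)
def at(yl,z,dx=0): return rack2w(rack,[dx,yl,z])[0]
def F(): robot.sleep(.25); return np.array([robot.get_state()["contact_force"] for _ in [robot.sleep(.04) or 0]*1]).mean(0)
def say(k):
    s=robot.get_state(); print(k,"t",round(s["clock"],2),"pos",np.round(s["position"],4),"F",np.round(s["contact_force"],2),"w",round(s["width"],4),"g",round(s["grasp_force"],1))
def weigh(yl,sign,dx=0,force=20):
    q=quat(0,sign)
    robot.move_ptp(at(yl,.17,dx),q); robot.movel(at(yl,.046,dx),vel=.12); robot.sleep(.3); say("down")
    robot.grasp(force); robot.sleep(.3); say("gripped")
    robot.movel(at(yl,.058,dx),vel=.04); robot.sleep(.5); say("up")
def lower(yl,dx=0):
    robot.movel(at(yl,.0465,dx),vel=.04); robot.sleep(.2); robot.release(); robot.sleep(.1)
    robot.movel(at(yl,.17,dx),vel=.2); say("left")
E
python3 - <<'E'
from h import *
for s in(1,-1):
    for n,p,q in [(y,at(y,.05),quat(0,s)) for y in(-.105,0,.105)]+[("mat",[*mat[:2],.2],quat(np.pi/4,s))]:
        r=robot.ik(p,q); print(s,n,None if r is None else np.round(r,2))
E
```

```text
1 -0.105 [-0.46  0.61  0.47  1.9  -0.4   0.73  0.41]
1 0 [-0.59  0.6   0.4   1.9  -0.34  0.71  0.17]
1 0.105 [-0.68  0.6   0.3   1.86 -0.26  0.72 -0.08]
1 mat [ 1.42  0.4  -0.85  2.19 -1.15  0.29  1.91]
-1 -0.105 [-0.95  1.1   1.33  1.93 -1.18  1.21 -2.13]
-1 0 [-0.07  0.59 -0.27  1.87  0.23  0.71  2.83]
-1 0.105 [-0.21  0.62 -0.32  1.82  0.28  0.74  2.62]
-1 mat [ 1.42  0.4  -0.85  2.19 -1.15  0.29 -1.23]
```

```bash
python3 - <<'E'
from h import *
robot.move_ptp(at(-.105,.17),quat()); say("hover")
c=eyes.camera("wrist"); cv2.imwrite("pics/w1.png",c["pixels"][:,:,::-1])
weigh(-.105,1)
E
```

```text
hover t 2.58 pos [0.5857 0.0278 0.1699] F [-0.33  0.22 -0.13] w 0.0917 g 0.0
down t 4.36 pos [0.5859 0.0263 0.0464] F [ 0.84 -0.37 -0.44] w 0.0919 g 0.0
gripped t 5.69 pos [0.5857 0.0262 0.046 ] F [ 0.13  0.62 -0.08] w 0.0242 g 20.0
up t 6.64 pos [0.5856 0.0262 0.0579] F [-0.13 -0.13 -0.86] w 0.0236 g 20.0
```

View pics/w1.png

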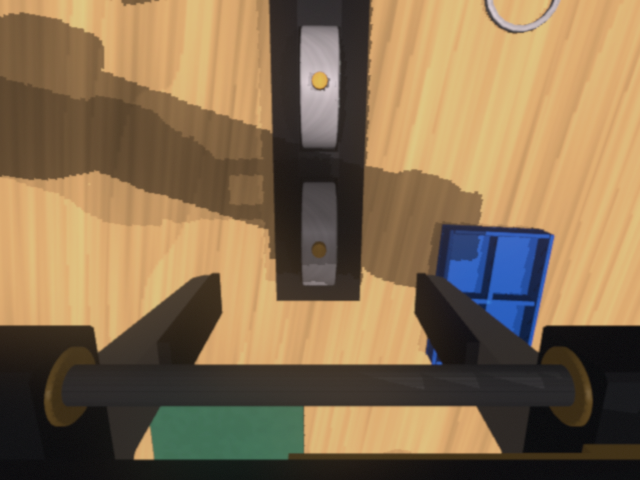

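Wrist view: the clocks line up midway between the fingers (crowns at (319,80) and (319,249)), so the grasp is well centred. The force is noisy, so I average it here and again once the clock is back down.

```bash
cat >> h.py <<'E'
def Fz(n=25):
    v=[]
    for _ in range(n): robot.sleep(.02); v.append(robot.get_state()["contact_force"])
    v=np.array(v); return v.mean(0).round(2),v.std(0).round(2)
E
python3 - <<'E'
from h import *
print("held",*Fz())
c=eyes.camera("wrist"); cv2.imwrite("pics/w2.png",c["pixels"][:,:,::-1])
lower(-.105); print("empty",*Fz())
weigh(0,1); print("held",*Fz())
E
```

```text
held [ 0.15 -0.11 -1.29] [0.49 0.45 0.48]
left t 9.69 pos [0.5848 0.0264 0.1691] F [ 0.53 -0.38 -0.02] w 0.0919 g 0.0
empty [-0.14 -0.18 -0.  ] [0.53 0.52 0.34]
down t 12.09 pos [0.5688 0.13   0.0464] F [0.47 0.15 0.15] w 0.0916 g 0.0
gripped t 13.43 pos [0.5687 0.1298 0.0461] F [0.78 0.61 1.07] w 0.0241 g 20.0
up t 14.38 pos [0.5686 0.1298 0.0579] F [ 0.18 -0.84 -4.37] w 0.0237 g 20.0
held [ 0.12 -0.08 -4.11] [0.53 0.53 0.42]
```

View pics/w2.png

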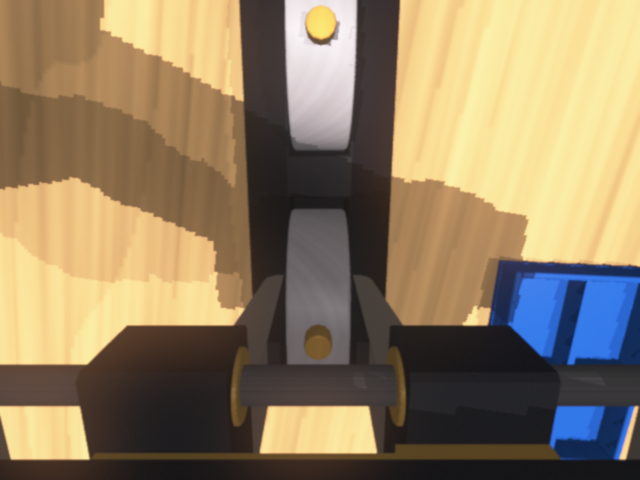

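Wrist view: the right-hand clock (crown at (318,342)) was gripped squarely between the pads. The averages are 1.3 N for the right clock and 4.1 N for the middle one, so the middle clock is the heavy one. I still lift the left clock, then come back for the middle.

```bash
python3 - <<'E'
from h import *
lower(0)
weigh(.105,1); print("held",*Fz(15)); lower(.105)
c=eyes.camera("scene"); cv2.imwrite("pics/s2.png",cv2.resize(c["pixels"][190:340,280:500,::-1],None,fx=3,fy=3))
q=robot.get_state()["qpos"]
for yaw in(rack[2],-.1,-.4,-.7):
    r=robot.ik([*mat[:2],.2],quat(np.pi/4,1,yaw)); print(yaw,None if r is None else np.round(r,2))
E
```

```text
left t 17.38 pos [0.5678 0.1299 0.1691] F [-0.09  0.24  0.26] w 0.0919 g 0.0
down t 19.36 pos [0.5518 0.2336 0.0464] F [-0.04 -0.29 -0.1 ] w 0.092 g 0.0
gripped t 20.69 pos [0.5516 0.2334 0.046 ] F [-0.66  0.73  0.68] w 0.0238 g 20.0
up t 21.64 pos [0.5515 0.2334 0.0579] F [ 0.42  1.15 -1.21] w 0.0237 g 20.0
held [ 0.05 -0.04 -1.15] [0.48 0.6  0.67]
left t 24.48 pos [0.5508 0.2333 0.1691] F [-0.31  0.21 -0.54] w 0.0917 g 0.0
0.16271499529822536 [ 1.42  0.4  -0.85  2.19 -1.15  0.29  1.91]
-0.1 [ 1.63  0.54 -1.27  2.27  1.92  0.17 -1.36]
-0.4 [ 1.48  0.51 -1.29  2.31  1.98  0.49 -1.78]
-0.7 [-0.39  0.19  0.63  2.37  1.95  0.26 -2.38]
```

View pics/s2.png

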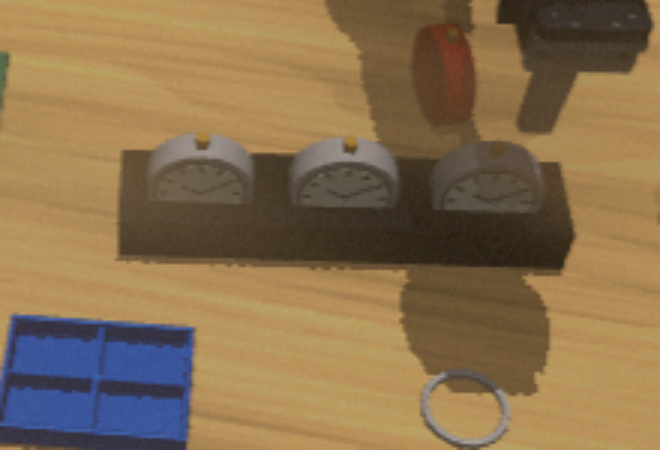

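Scene crop: all three clocks stand upright in their pockets, crowns at (202,140), (350,143) and (497,150), and the tray and ring have not moved. Left clock is 1.15 N, so the middle one is confirmed heavy. Now I draw it out and carry it over the mat.

```bash
python3 - <<'E'
from h import *
robot.move_ptp(at(0,.17),quat()); robot.movel(at(0,.046),vel=.15); robot.sleep(.2)
robot.grasp(40); robot.sleep(.2); say("grip")
robot.movel(at(0,.075),vel=.06); robot.movel(at(0,.25),vel=.15); say("out")
robot.movel([*mat[:2],.25],vel=.2); say("over mat"); print("F",*Fz(10))
q=np.array(robot.get_state()["qpos"]); print(q.round(2))
for z in(.2,.24):
  for tilt in(40,45):
    L=[]
    for yaw in np.arange(-3.0,3.1,.2):
        r=robot.ik([*mat[:2],z],quat(np.radians(tilt),1,yaw))
        if r is not None: L.append((np.abs(np.array(r)-q).max().round(2),yaw.round(2),np.round(r,2).tolist()))
    L.sort(key=lambda t:t[0]); print(z,tilt,*L[:3],sep="\n ")
E
```

```text
grip t 27.43 pos [0.5687 0.1299 0.046 ] F [ 0.34 -0.37 -0.46] w 0.0237 g 40.0
out t 29.38 pos [0.5679 0.1297 0.249 ] F [-0.52 -0.53 -3.99] w 0.0236 g 40.0
over mat t 31.43 pos [ 0.5352 -0.2471  0.2499] F [-0.12  0.04 -5.02] w 0.0239 g 40.0
F [-0.03 -0.17 -3.94] [0.52 0.51 0.55]
[-0.16  0.38  0.69  1.75 -0.27  1.11  0.78]
0.2
 40
 (np.float64(0.95), np.float64(-0.8), [-0.94, 0.49, 1.37, 2.32, -1.04, 0.16, 0.44])
 (np.float64(1.04), np.float64(0.2), [0.85, 0.26, -0.23, 2.17, -1.15, 0.49, 1.83])
 (np.float64(1.14), np.float64(0.0), [0.98, 0.24, -0.44, 2.22, -1.21, 0.27, 1.69])
0.2
 45
 (np.float64(1.29), np.float64(0.4), [1.13, 0.37, -0.45, 2.11, -1.09, 0.62, 2.03])
 (np.float64(1.42), np.float64(0.2), [1.27, 0.35, -0.66, 2.19, -1.23, 0.4, 1.99])
 (np.float64(1.47), np.float64(0.6), [0.41, 0.41, 0.44, 2.05, -1.21, 1.04, 2.25])
0.24
 40
 (np.float64(0.9), np.float64(-0.2), [-0.23, 0.08, 0.76, 2.29, -1.17, 0.27, 1.37])
 (np.float64(0.97), np.float64(0.0), [-0.13, 0.13, 0.77, 2.25, -1.24, 0.5, 1.65])
 (np.float64(1.03), np.float64(0.2), [0.03, 0.2, 0.7, 2.18, -1.2, 0.7, 1.82])
0.24
 45
 (np.float64(1.13), np.float64(0.2), [0.9, 0.21, -0.23, 2.18, -1.24, 0.57, 1.91])
 (np.float64(1.32), np.float64(0.4), [0.16, 0.29, 0.68, 2.14, -1.29, 0.95, 2.1])
 (np.float64(1.39), np.float64(0.6), [0.31, 0.36, 0.56, 2.03, -1.17, 1.1, 2.17])
```

```bash
python3 - <<'E'
from h import *
r=robot.ik([*mat[:2],.21],quat(np.radians(44),1,.6)); print(np.round(r,2))
robot.move_j(r); robot.sleep(.5); say("tilted"); s=robot.get_state()
R=Rn.from_quat(s["eef_rot"],scalar_first=True).as_matrix(); print("dial angle",np.degrees(np.arccos(R[2,1])))
for n in("scene",): c=eyes.camera(n); cv2.imwrite("pics/s3.png",c["pixels"][:,:,::-1])
E
```

```text
[ 0.38  0.39  0.46  2.04 -1.18  1.04  2.21]
tilted t 33.38 pos [ 0.5349 -0.2481  0.21  ] F [ 0.55  0.09 -3.5 ] w 0.0236 g 40.0
dial angle 46.00460652886542
```

View pics/s3.png

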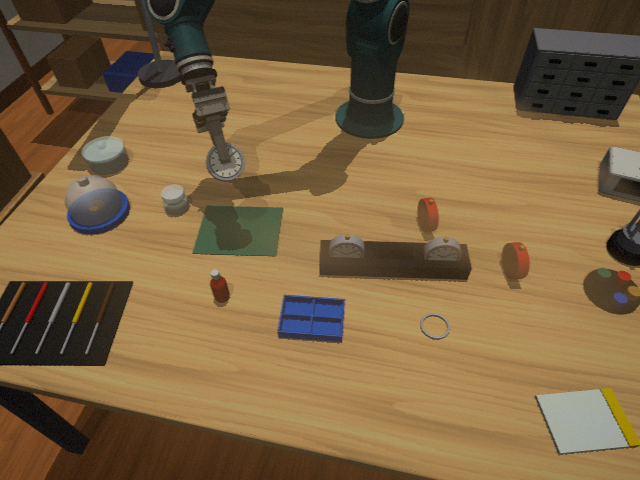

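Scene view: the heavy clock is held tilted at (225,162), dial half upwards, above the mat. The other two stand in their pockets at (347,248) and (443,250), and everything else is where it was. I'm handing the job in.

```bash
python3 -c "
from h import *
robot.sleep(.3); print(robot.close_job())"
```

```text
the job is handed in; nothing more can be done
None
```

The job is handed in: the middle clock was the heavy one (about 4.1 N, against 1.2–1.3 N for the others), and it is held steady over the middle of the mat at about 0.21 m with its dial 46° from straight up, the two empty clocks in their own pockets and nothing else visibly moved.

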